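Pack a notched stone tile in the screw vise and hold it home

TASK

The notched stone tile lies loose in the low grey screw vise on the wooden board, whose jaw is too close for its wooden packing. Wind the vise crank back two full turns (counter-clockwise seen from the crank's end), then stand the wooden packing on the vise bed in the tile's notch, the only place where the gap is wide enough, and with it push the tile flush against the fixed jaw. Finish while still holding the packing and pressing firmly but gently (about 10 N), so that I can tighten the vise; leave the other things on the bench where they are.

Things in the scene. Friction and masses are not known exactly. Their poses are not given: they have to be found in the camera images.
- vise: Low grey screw vise on a wooden board 162 x 124 mm, fixed to the bench. Origin on the bench top under the bed; x runs level along the screw from the crank to the fixed jaw, z up. The bed is 46 mm, the tops of the 100 mm wide jaws 70 mm, the screw's end block 73 mm above the bench. The moving jaw's face is at x = -30 mm at crank 0 and goes to -x as the crank is wound back.
- fixed_jaw: The vise's fixed jaw at the end away from the crank. Origin at the foot of its steel face, middle of its width, 36 mm along +x from the vise's origin and 46 mm above the bench; axes as the vise's, so its face looks to -x.
- screw_axis (a point): Point on the axis of the screw, 58 mm above the bench, 132 mm from the vise's origin on the -x side: the centre of the circle in which the middle of the crank handle goes round.
- crank_grip (a point): Middle of the crank's black handle, a freely turning sleeve 36 mm long, 14 mm thick, sticking out level along the vise's -x, 32 mm off the screw axis; the crank arm is 18 mm from this point, on the vise's side. It goes round in the upright plane across the screw axis; at its lowest it is 26 mm above the bench.
- crank (a joint): Crank angle, rad: 0 = handle straight up, vise closed (starts at 0 to 0.6). It grows as the vise opens: looking along the vise's +x the handle goes counter-clockwise, from the top to the left (vise's +y), then down: it is 32 mm x sin to +y and 32 mm x cos up from the screw axis. 6 mm of jaw a turn; stops at 20 rad. Turns with about 2 N at the handle, stays where left.
- jaw (a joint): How far the moving jaw has been drawn back from its place at crank 0, m (6 mm a turn).
- tile: Pale, sand-coloured stone tile 64 (x) x 80 (y) x 12 mm, loose on the vise bed; a notch 46 mm wide, 18 mm deep in the middle of its edge facing the moving jaw. Origin at the centre of the underside of the 64 x 80 outline, x as the vise's. Far edge at x = 32 mm, bottom of notch x = -14, tips of the two horns x = -32 mm. Starts about 1 mm off the fixed jaw, up to 12 mm sideways of the vise's middle.
- tile_notch (a point): Middle of the bottom of the notch, at the tile's top side (58 mm above the bench when the tile lies on the bed).
- tile_back (a point): Middle of the tile's plain far edge, which is to be flush against the fixed jaw.
- packing: Pale wooden packing block standing on end on the bench to the right of the vise: 24 mm (its x) x 34 mm (its y) x 58 mm high, 30 to 55 g. Origin at the centre of its underside. In the vise its 24 mm go along the screw and its 34 mm across the notch, either way round. On the bed it stands 34 mm above the jaws, to be held there.
- pumice: Bystander: black pumice block, 42 x 62 x 28 mm. Origin at the centre of its underside.
- steel_flat: Bystander: square steel bench block, 66 x 66 x 20 mm. Origin at the centre of its underside.
- mallet: Bystander: wooden mallet lying down, 68 x 188 x 41 mm. Origin at the centre of its underside.
- ring_clamp: Bystander: wooden ring clamp lying down, 27 x 124 x 24 mm. Origin at the centre of its underside.

How it is judged:
On the way, in this order (a step that is already met when the one before it is completed fails the run):
1. the crank is wound back two full turns while the packing is still out of the vise (value of joint crank above 12 rad and height (world z) of packing below 0.03 m), for 0.1 s.
2. the packing stands upright on the bed in the tile's notch (x of packing in the frame of tile between -0.032 and -0.0225 m and y of packing in the frame of tile between -0.007 and 0.007 m and z of packing in the frame of tile between -0.003 and 0.003 m and angle between packing's own z axis and vertical below 0.08 rad), for 0.1 s.
At the end, for the whole second after the job is handed in: Packing upright on the bed in the notch, within 2.5 mm of its bottom and square (0.08 rad); tile on the bed, within 1.2 mm of the fixed jaw and square (0.025 rad); crank over 12 rad, jaw off the packing; fingers on the packing, pressing it on the tile and the tile on the fixed jaw with 3 to 30 N (all of step 2 and x of packing in the frame of tile above -0.0285 m and angle between the x axis of packing and the x axis of tile, either way round below 0.08 rad and value of joint crank above 12 rad and x of tile_back in the frame of fixed_jaw above -0.0012 m and angle between the x axis of tile and the x axis of vise, either way round below 0.025 rad and z of tile in the frame of vise below 0.0485 m and contact force between packing and tile above 3 N and contact force between tile and fixed_jaw between 3 and 30 N and contact force between the fingers and packing above 3 N and contact force between packing and jaw below 0.5 N); the arm keeps its last pose, push and grip.
It fails at once if the tile is pressed on the fixed jaw with more than 45 N (contact force between tile and fixed_jaw above 45 N).
It fails at once if the tile is lifted or knocked out of its place in the vise (z of tile in the frame of vise above 0.056 m or angle between tile's own z axis and vertical above 0.2 rad).
It fails at once if a bystander is moved more than 20 mm (distance of any of pumice, steel_flat, mallet, ring_clamp from where it was at the start of the episode above 0.02 m).
It also fails if it takes over 69 s, if anything falls off the work surface, if the arm or the gripper's body presses on something with over 40 N, if the wrist force passes 120 N, or if a joint passes its speed limit or range.

ROBOT

A 6-joint arm with a two-finger parallel gripper is mounted at the origin on a cart in front of the work surface, level with it; the furniture and walls round the work are solid. World frame = base frame: x ahead of the robot, y to its left, z up, the work surface at z = 0. Lengths are in m, angles in rad, forces in N, time in s.
With the tool pointing down it reaches from about 0.375 to 0.9 m from the base axis. Payload 3.1 kg.
Tool frame: the origin (TCP) lies midway between the tips of the shut fingers; the grasp point (between the pads) lies robot.grip_depth behind it (robot.grip_depth is the distance from the TCP to the grasp point, in m); z points along the fingers, y is the line along which they close (so a half turn about z gives the same grasp; the last joint's range is limited). The gripper opens to 87 mm and grips with 3 to 60 N. Pads are 19 mm wide; open, the fingers measure 117 mm over their backs; the gripper's body (75 mm by 190 mm) begins 51 mm behind the grasp point.
Start: joints at [0.98, 0.527, 1.433, -0, 1.181, -0.178], TCP at [0.251, 0.572, 0.223] pointing down, gripper open.
Joint ranges: [-3.08, 3.08], [-0.75, 2.2], [0.22, 2.44], [-1.43, 4.57], [0, 2.65], [-2.85, 2.85]. Speed limits (rad/s): [2.79, 2.79, 3.14, 3.14, 3.14, 3.14].

INTERFACE

Orientations are given as a unit quaternion [x, y, z, w].
In Python, from rig import robot, camrig gives the robot as it stands (robot), with the cameras (camrig).
- The arm moves only by the tool nudge_tcp, called after "Emit:" as name(argument=value, ...), one argument or row to a line, values as JSON. Schema: {"type":"object","properties":{"steps":{"type":"array","items":{"type":"number"},"minItems":4,"maxItems":80},"aperture":{"type":"number"},"grip_force":{"type":"number"},"only":{"type":"string"},"quiet":{"type":"boolean"},"lines":{"type":"string"}},"required":["steps"],"additionalProperties":false}. steps is one flat list of numbers that holds 1 to 20 rows one after another, with no inner brackets; each row has 4 numbers: dx, dy, dz in m, then a turn about the tool's z in rad; each row shifts and turns the commanded pose from where the row before left it, along the tool's axes as they then stand; what a row does not reach is not made up. A row lasts 1/12 s, in which the tool goes at most 0.0417 m and 0.125 rad, less where a joint would pass 70% of its speed; a pose out of reach is approached as far as the arm can. aperture is the finger opening in m, set as the call begins (left out keeps the last). The fingers move at their own pace and stop on an object; grip_force is the grip in N (left out, the last holds). Time passes only in rows, so rows that do not move let the fingers close. The tool returns the time, the measured TCP pose, the force, the opening and the grip force at its end. only (a regular expression) keeps the lines of the reply that match it, lines (a string "A,B") keeps lines A to B, and quiet returns only ok. Input that does not fit is refused with a message, and nothing moves.
- robot.get_obs(): the state, without advancing time (a new reading comes with each control period).
- camrig.camera(name): name is "scene" or "top"; returns a dict with "img" (420x560x3 uint8, red, green, blue), "fx", "fy", "cx", "cy" (pixels), "xyz" and "attitude" of the camera in the world. Camera axes: x right, y down, z forward; pixel columns grow to the right and rows downward; lengths in m; the calibration is good to about 2 mm. A picture is of the moment at which its call begins. There is no depth.
- robot.hand_in(): hands the job in; it is judged then, once.
The state is a dict: "time": time; "q": joint angles; "joint_velocities": joint speeds; "joint_torque": joint torques, N m; "position": TCP position; "tool_rot": TCP orientation; "ft_force": force on the tool from outside, world axes, zero at the start; "moment": the same for the moment, N m; "grip_width": finger opening in m; "grip_force": force on a finger pad.
Only numpy, scipy, OpenCV 4.12 (cv2) and the standard library are available. Lean on these libraries where they do the work, as an engineer would, in place of code of your own. Each camera call takes 0.05 s, during which the arm holds its last target. There are 200 camera calls.

## Working session

There is one attempt and no reset: what is moved stays moved. The work goes in short steps, Python scripts to look and compute and a tool call to move; the robot and the scene stay as the last step left them, time stands still between calls to the robot, and variables do not carry over. Pictures are saved under pics/ and viewed, at most 10 in all, crops included, and the job is handed in when it is done.

```bash
ls; mkdir -p pics
```

Run:
```python
from rig import robot, camrig
import cv2
for n in("scene","top"):
    c=camrig.camera(n); cv2.imwrite(f"pics/{n}0.png",c["img"][:,:,::-1]); print({k:v for k,v in c.items() if k!="img"})
print(robot.get_obs(), robot.grip_depth)
```

```text
pics
rig.py
{'fx': 539.8181171142863, 'fy': 539.8181171142863, 'cx': 283.47510100365685, 'cy': 219.06986140358157, 'xyz': array([-0.17249485, -0.85108348,  0.62186513]), 'attitude': array([ 0.79552206, -0.30368747,  0.18082627, -0.49215895])}
{'fx': 439.41861304572745, 'fy': 439.41861304572745, 'cx': 279.91675062450247, 'cy': 211.80549358906688, 'xyz': array([ 0.31326996, -0.10164739,  0.93070896]), 'attitude': array([ 0.72012134, -0.68517716,  0.07647361, -0.07816202])}
{'time': 0.1, 'q': array([ 9.79479307e-01,  5.28386054e-01,  1.43376614e+00,  7.72818651e-06,
        1.18136249e+00, -1.78517706e-01]), 'joint_velocities': array([-0.00205358, -0.00134034, -0.00245033,  0.00048365, -0.00056443,
        0.00027769]), 'joint_torque': array([-2.85014012e-04, -4.40985596e+01, -1.77151966e+01,  6.34791492e-02,
        5.33019262e-02, -3.40064139e-05]), 'position': array([0.25035072, 0.57196583, 0.22166412]), 'tool_rot': array([ 2.04938654e-01,  9.78774348e-01, -8.89355186e-04, -3.64156210e-04]), 'ft_force': array([0.42440942, 0.37439327, 0.28074876]), 'moment': array([ 0.01816582,  0.0428606 , -0.00564449]), 'grip_force': 0.0, 'grip_width': 0.08677809989845847} 0.0187
```

View pics/scene0.png

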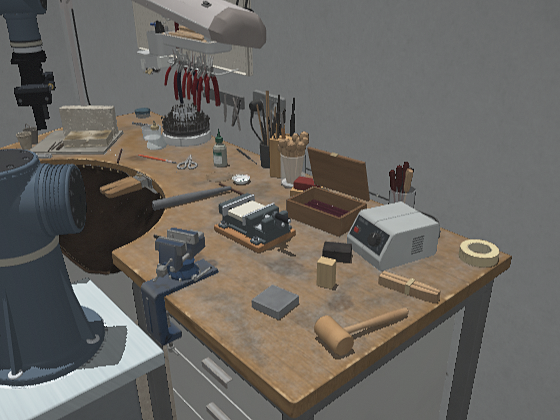

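View pics/top0.png

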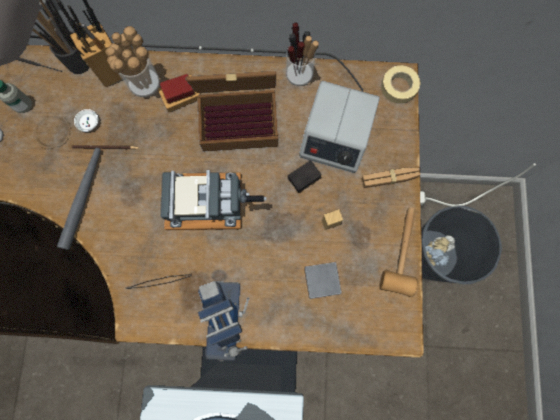

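The scene view shows the vise at about (255,220) and the packing at (326,272). In the top view the vise is at (203,200), the crank points right at (255,198), and the packing is at (333,218). I'll zoom in next.

Run:
```python
import cv2, numpy as np
t=cv2.imread("pics/top0.png")
a=cv2.resize(t[160:240,155:355],None,fx=4,fy=4,interpolation=cv2.INTER_CUBIC)
s=cv2.imread("pics/scene0.png")
b=cv2.resize(s[185:295,205:355],None,fx=2.5,fy=2.5,interpolation=cv2.INTER_CUBIC)
o=np.zeros((600,800,3),np.uint8);o[:320]=a;o[322:322+275,:375]=b[:275]
cv2.imwrite("pics/crop0.png",o)
```

Create h.py:
```python
import numpy as np, cv2
from scipy.spatial.transform import Rotation as R
from rig import robot, camrig
def ray(c,u,v):
    return R.from_quat(c["attitude"]).apply([(u-c["cx"])/c["fx"],(v-c["cy"])/c["fy"],1])
def at_z(c,u,v,z):
    d=ray(c,u,v); return c["xyz"]+d*(z-c["xyz"][2])/d[2]
def proj(c,P):
    p=R.from_quat(c["attitude"]).inv().apply(np.atleast_2d(P)-c["xyz"])
    return np.c_[c["cx"]+c["fx"]*p[:,0]/p[:,2], c["cy"]+c["fy"]*p[:,1]/p[:,2]]
```

```text
(no output)
```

View pics/crop0.png

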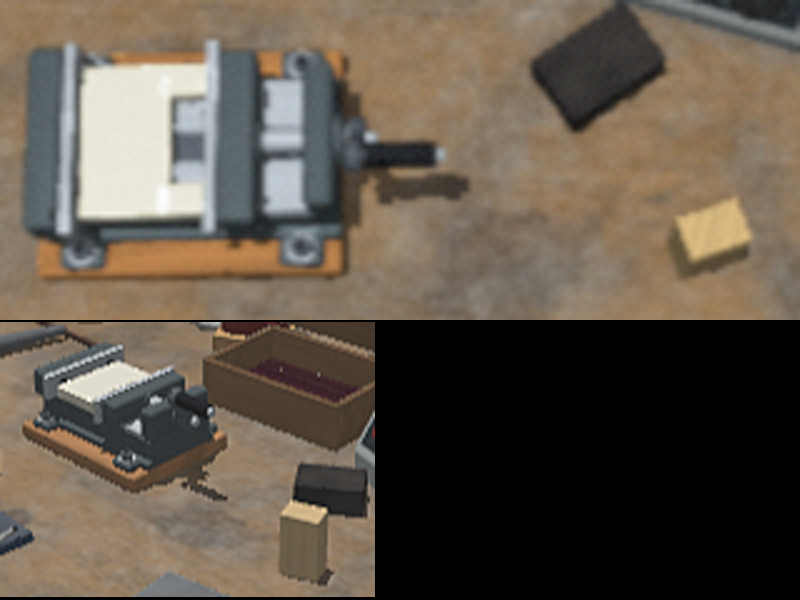

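Run:
```python
from h import *
c=camrig.camera("top"); print(robot.get_obs()["time"])
def f(n,u,v,z):
    p=at_z(c,(u+.5)/4-.5+155,(v+.5)/4-.5+160,z); print(n,p[:2].round(4)); return p
for n,u,v,z in [("fj far",77,44,.07),("fj near",72,233,.07),("mj far",206,40,.07),("mj near",203,230,.07),
("tile FL",80,66,.058),("tile NL",76,218,.058),("notch far",170,97,.058),("notch near",168,184,.058),("hornN",203,219,.058),("handle end",438,155,.088),("handle start",368,153,.088),
("p1",674,213,.058),("p2",738,198,.058),("p3",751,237,.058),("p4",687,259,.058),
("pum1",532,70,.028),("pum2",620,5,.028),("pum3",664,60,.028),("pum4",577,130,.028),
("endblk far",333,62,.073),("endblk near",336,205,.073)]: f(n,u,v,z)
```

```text
0.15
fj far [0.5803 0.1264]
fj near [0.4817 0.1188]
mj far [0.5857 0.0606]
mj near [0.4865 0.0536]
tile FL [0.5722 0.1268]
tile NL [0.4919 0.1207]
notch far [0.5579 0.0788]
notch near [0.5119 0.0756]
hornN [0.4946 0.0562]
handle end [ 0.5265 -0.0624]
handle start [ 0.5257 -0.0278]
p1 [ 0.5097 -0.1826]
p2 [ 0.5191 -0.215 ]
p3 [ 0.4992 -0.2219]
p4 [ 0.4862 -0.1898]
pum1 [ 0.591  -0.1072]
pum2 [ 0.63  -0.153]
pum3 [ 0.6002 -0.1777]
pum4 [ 0.559  -0.1326]
endblk far [ 0.5763 -0.0055]
endblk near [ 0.5019 -0.0122]
```

Add to h.py:
```python
yaw=np.pi/2+.074; VO=np.array([.5337,.0867,0]); VR=R.from_euler("z",yaw)
def V(x,y,z): return VO+VR.apply([x,y,z])
def delta(target, ydir=None):
    """tool-axes shift to world target; turn (mod pi) bringing tool y on world heading ydir"""
    o=robot.get_obs(); T=R.from_quat(o["tool_rot"]); d=T.inv().apply(np.array(target)-o["position"])
    print("t",round(o["time"],2),"pos",o["position"].round(4),"d_tool",d.round(4),"F",o["ft_force"].round(1),"grip",round(o["grip_width"],4),round(o["grip_force"],1))
    if ydir is not None:
        y=T.apply([0,1,0]); a=np.arctan2(y[1],y[0]); t=-(ydir-a); t=(t+np.pi/2)%np.pi-np.pi/2
        print("turn",t.round(4),"q6",o["q"][5].round(3),"tilt",T.apply([0,0,1]).round(4))
```

Run:
```python
from h import *
th=.59
P=[V(.036,y,.07) for y in(-.05,.05)]+[V(-.0305,y,.07) for y in(-.05,.05)]+[V(x,.032*np.sin(th),.058+.032*np.cos(th)) for x in(-.114,-.150)]
A=R.from_euler("z",np.arctan2(-.29,-.957)); C=np.array([.5036,-.2023,0])
P+=[C+A.apply([sx*.012,sy*.017,z]) for z in(0,.058) for sx,sy in((1,1),(1,-1),(-1,-1),(-1,1))]
o=[]
for n,(x0,y0,w,h,s) in dict(top=(155,160,200,80,4),scene=(215,190,135,105,2.6)).items():
    c=camrig.camera(n); im=cv2.resize(c["img"][y0:y0+h,x0:x0+w,::-1],None,fx=s,fy=s,interpolation=cv2.INTER_CUBIC)
    for u,v in proj(c,P): cv2.circle(im,(round((u-x0+.5)*s-.5),round((v-y0+.5)*s-.5)),2,(0,0,255),-1)
    o.append(im)
m=np.zeros((595,800,3),np.uint8); m[:320]=o[0]; m[321:321+o[1].shape[0],:o[1].shape[1]]=o[1][:274]
cv2.imwrite("pics/ov.png",m)
delta(V(-.138,.0178,.16),yaw+np.pi/2)
```

```text
t 0.25 pos [0.2505 0.5722 0.2221] d_tool [-0.503  -0.4614  0.0625] F [0.1 1.  0.8] grip 0.0869 0.0
turn 1.084 q6 -0.178 tilt [-6.e-04 -9.e-04 -1.e+00]
```

View pics/ov.png

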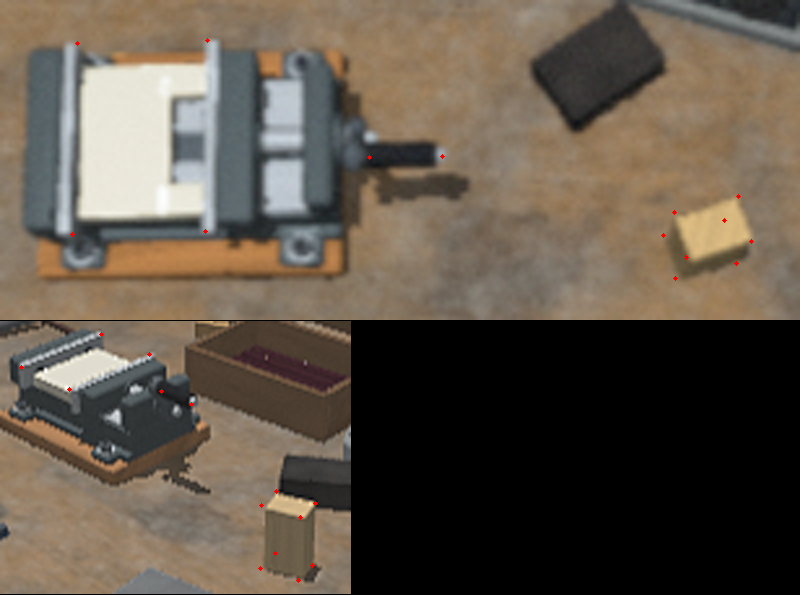

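The model points land on the image features in both views: jaw corners, handle and packing within about 2 mm. Next, the move over to the crank.

Emit:
nudge_tcp(
  steps=[-0.0296, -0.0271, 0, 0, -0.0296, -0.0271, 0, 0, -0.0296, -0.0271, 0, 0, -0.0296, -0.0271, 0, 0, -0.0296, -0.0271, 0, 0, -0.0296, -0.0271, 0, 0, -0.0296, -0.0271, 0, 0, -0.0296, -0.0271, 0, 0, -0.0296, -0.0271, 0, 0, -0.0296, -0.0271, 0, 0, -0.0296, -0.0271, 0, 0, -0.0296, -0.0271, 0, 0, -0.0296, -0.0271, 0, 0, -0.0296, -0.0271, 0, 0, -0.0296, -0.0271, 0, 0, -0.0296, -0.0271, 0, 0, -0.0296, -0.0271, 0, 0],
  aperture=0.05,
)

```text
time: 1.67
position: [0.5272, -0.0534, 0.2226]
tool_rot: [0.205, 0.979, 0.0, 0.0]
ft_force: [0.8, 0.9, 0.6]
grip_width: 0.0499
grip_force: 0.0
```

Emit:
nudge_tcp(
  steps=[0, 0, 0, 0.12, 0, 0, 0, 0.12, 0, 0, 0, 0.12, 0, 0, 0, 0.12, 0, 0, 0, 0.12, 0, 0, 0, 0.12, 0, 0, 0, 0.12, 0, 0, 0, 0.12, 0, 0, 0, 0.12, 0, 0, 0, 0, 0, 0, 0, 0],
)

```text
time: 2.58
position: [0.5268, -0.0514, 0.2225]
tool_rot: [0.678, 0.735, -0.0, -0.0]
ft_force: [-0.3, 0.6, 0.0]
grip_width: 0.0496
grip_force: 0.0
```

```bash
python3 -c "
from h import *
delta(V(-.138,.0178,.16),yaw+np.pi/2)"
```

```text
t 2.58 pos [ 0.5268 -0.0514  0.2225] d_tool [-0.0008 -0.0007  0.0625] F [-0.3  0.6  0. ] grip 0.0496 0.0
turn 0.0071 q6 -0.39 tilt [-1.e-04  0.e+00 -1.e+00]
```

Emit:
nudge_tcp(
  steps=[-0.0008, -0.0007, 0.025, 0.007, 0, 0, 0.03, 0, 0, 0, 0.03, 0, 0, 0, 0.03, 0, 0, 0, 0.03, 0, 0, 0, 0.008, 0, 0, 0, 0, 0, 0, 0, 0, 0],
  aperture=0.04,
)

```text
time: 3.25
position: [0.5266, -0.0524, 0.0699]
tool_rot: [0.681, 0.732, 0.0, 0.0]
ft_force: [0.0, 0.2, -0.5]
grip_width: 0.0399
grip_force: 0.0
```

Emit:
nudge_tcp(
  steps=[0, 0, 0, 0, 0, 0, 0, 0, 0, 0, 0, 0, 0, 0, 0, 0, 0, 0, 0, 0, 0, 0, 0, 0],
  aperture=0.0,
  grip_force=12,
)

```text
time: 3.75
position: [0.5264, -0.0524, 0.0702]
tool_rot: [0.681, 0.732, 0.0, 0.0]
ft_force: [-1.0, -0.8, 3.5]
grip_width: 0.014
grip_force: 12.0
```

Run:
```python
from h import *
delta(V(-.138,.0178,.0696),yaw+np.pi/2)
o=robot.get_obs();T=R.from_quat(o["tool_rot"]);print("vise in tool:",(T.inv()*VR).as_matrix().round(3))
c=camrig.camera("scene");cv2.imwrite("pics/g1.png",cv2.resize(c["img"][170:290,210:350,::-1],None,fx=5,fy=5))
```

```text
t 3.75 pos [ 0.5264 -0.0524  0.0702] d_tool [ 0.0002 -0.0002  0.0006] F [-1.  -0.8  3.5] grip 0.014 12.0
turn -0.0028 q6 -0.382 tilt [ 8.e-04 -5.e-04 -1.e+00]
vise in tool: [[ 1.    -0.003 -0.001]
 [-0.003 -1.     0.001]
 [-0.001 -0.001 -1.   ]]
```

View pics/g1.png

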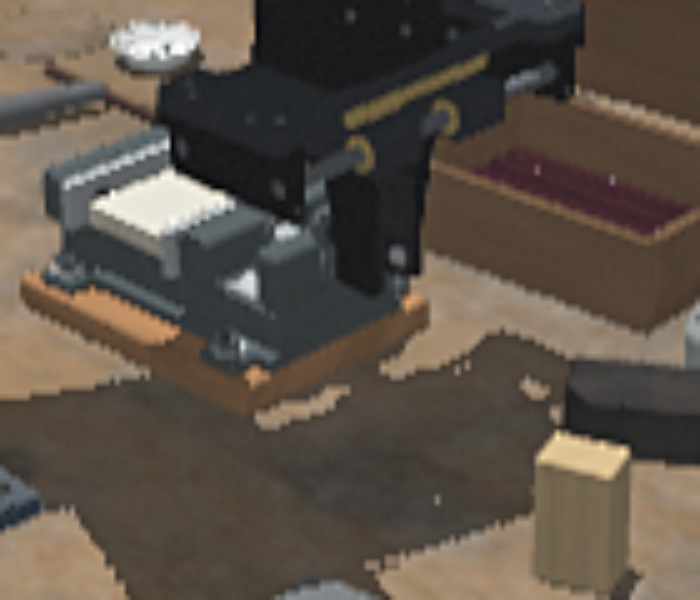

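The gripper holds the handle with a 14 mm opening and about 12 N. The tool's x axis runs along vise +x. I'll try a first arc.

Emit:
nudge_tcp(
  steps=[0, -0.0099, 0.0106, 0, 0, -0.0043, 0.016, 0, 0, 0.0043, 0.016, 0, 0, 0.0117, 0.0117, 0, 0, 0, 0, 0],
  grip_force=15,
)

```text
time: 4.22
position: [0.5272, -0.0523, 0.0131]
tool_rot: [0.682, 0.732, -0.001, -0.002]
ft_force: [-1.6, -4.4, -8.5]
grip_width: 0.0135
grip_force: 15.0
```

```bash
python3 -c "
from h import *
delta(V(-.138,.016,.058-.0277-.015))"
```

```text
t 4.22 pos [ 0.5272 -0.0523  0.0131] d_tool [ 0.0001  0.0008 -0.0022] F [-1.6 -4.4 -8.5] grip 0.0135 15.0
```

Emit:
nudge_tcp(
  steps=[0, 0, 0, 0, 0, 0, 0, 0],
)

```text
time: 4.38
position: [0.5256, -0.0524, 0.0141]
tool_rot: [0.681, 0.732, -0.002, -0.002]
ft_force: [-3.4, -6.3, -10.5]
grip_width: 0.0135
grip_force: 15.0
```

Run:
```python
from h import *
delta(V(-.138,.016,.058-.0277-.015))
c=camrig.camera("scene");cv2.imwrite("pics/g2.png",cv2.resize(c["img"][170:290,210:350,::-1],None,fx=5,fy=5))
```

```text
t 4.38 pos [ 0.5256 -0.0524  0.0141] d_tool [ 0.0001  0.0024 -0.0012] F [ -3.4  -6.3 -10.5] grip 0.0135 15.0
```

View pics/g2.png

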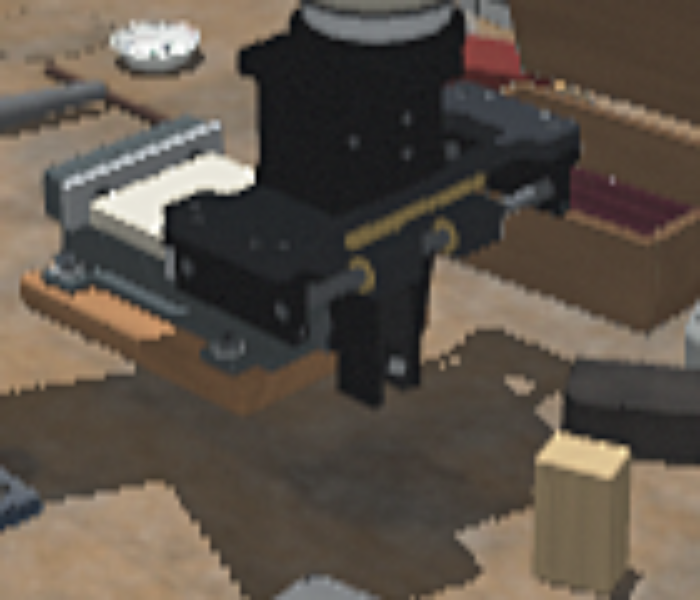

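The handle is still held, now low on the near side. The force points outward by about 11 N, so I'll widen the path by 1.5 mm and continue.

Emit:
nudge_tcp(
  steps=[0, -0.001, 0.0015, 0, 0, 0.016, 0.0043, 0, 0, 0.016, -0.0043, 0, 0, 0.0117, -0.0117, 0, 0, 0.0043, -0.016, 0, 0, 0, 0, 0, 0, 0, 0, 0],
  grip_force=15,
)

```text
time: 5.02
position: [0.5741, -0.049, 0.0428]
tool_rot: [0.681, 0.732, -0.0, 0.0]
ft_force: [-2.6, -2.9, 1.5]
grip_width: 0.0134
grip_force: 15.0
```

```bash
python3 -c "
from h import *
delta(V(-.138,-.032,.058-.015))"
```

```text
t 5.02 pos [ 0.5741 -0.049   0.0428] d_tool [ 0.0004  0.0017 -0.0002] F [-2.6 -2.9  1.5] grip 0.0134 15.0
```

Emit:
nudge_tcp(
  steps=[0, -0.0043, -0.016, 0, 0, -0.0117, -0.0117, 0, 0, -0.016, -0.0043, 0, 0, -0.016, 0.0043, 0, 0, -0.0117, 0.0117, 0, 0, -0.0043, 0.016, 0, 0, 0, 0, 0, 0, 0, 0, 0],
  grip_force=15,
)

```text
time: 5.68
position: [0.5102, -0.0534, 0.0415]
tool_rot: [0.681, 0.732, -0.001, -0.001]
ft_force: [-2.8, -4.2, -2.3]
grip_width: 0.0136
grip_force: 15.0
```

```bash
python3 -c "
from h import *
delta(V(-.138,.032,.058-.015))"
```

```text
t 5.68 pos [ 0.5102 -0.0534  0.0415] d_tool [-0.      0.0018 -0.0015] F [-2.8 -4.2 -2.3] grip 0.0136 15.0
```

Emit:
nudge_tcp(
  steps=[0, 0.0043, 0.016, 0, 0, 0.0117, 0.0117, 0, 0, 0.016, 0.0043, 0, 0, 0.016, -0.0043, 0, 0, 0.0117, -0.0117, 0, 0, 0.0043, -0.016, 0, 0, -0.0043, -0.016, 0, 0, -0.0117, -0.0117, 0, 0, -0.016, -0.0043, 0, 0, -0.016, 0.0043, 0, 0, 0, 0, 0, 0, 0, 0, 0],
  grip_force=15,
)

```text
time: 6.68
position: [0.5268, -0.0523, 0.0697]
tool_rot: [0.682, 0.732, -0.0, -0.0]
ft_force: [-1.9, -2.4, 0.1]
grip_width: 0.0134
grip_force: 15.0
```

```bash
python3 -c "
from h import *
delta(V(-.138,.016,.0857-.015))"
```

```text
t 6.68 pos [ 0.5268 -0.0523  0.0697] d_tool [ 0.0001  0.0012 -0.001 ] F [-1.9 -2.4  0.1] grip 0.0134 15.0
```

Emit:
nudge_tcp(
  steps=[0, 0, 0, 0, 0, 0, 0, 0, 0, 0, 0, 0, 0, 0, -0.03, 0, 0, 0, -0.035, 0, 0, 0, -0.035, 0, -0.035, 0, 0, 0, -0.035, 0, 0, 0, -0.035, 0, 0, 0, -0.035, 0, 0, 0, 0, 0, 0, 0],
  aperture=0.05,
)

```text
time: 7.6
position: [0.5395, -0.1986, 0.1701]
tool_rot: [0.683, 0.73, -0.0, 0.004]
ft_force: [-0.2, 0.3, -0.5]
grip_width: 0.0499
grip_force: 0.0
```

Run:
```python
from h import *
c=camrig.camera("top");cv2.imwrite("pics/t3.png",cv2.resize(c["img"][160:240,155:355,::-1],None,fx=4,fy=4,interpolation=cv2.INTER_CUBIC))
delta([.5036,-.2023,.13],np.arctan2(.29,.957))
```

```text
t 7.65 pos [ 0.5383 -0.1953  0.1696] d_tool [-0.0046 -0.0353  0.0395] F [ 0.3  0.8 -1. ] grip 0.0498 0.0
turn -0.2274 q6 -0.61 tilt [ 0.0029 -0.0016 -1.    ]
```

View pics/t3.png

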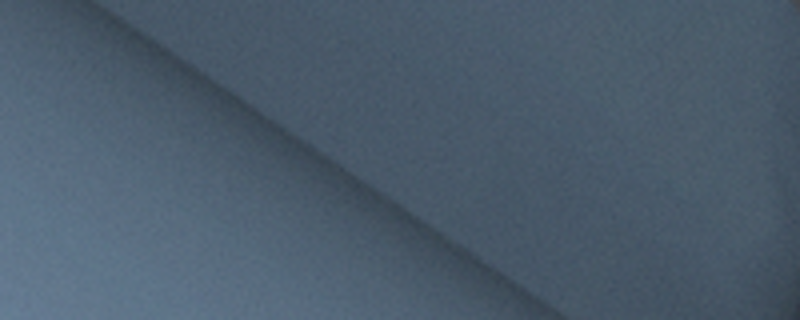

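The arm blocks the top camera here, so that picture shows only the arm link. I'll line up over the packing.

Emit:
nudge_tcp(
  steps=[-0.0046, -0.0367, 0.02, 0, 0, 0, 0.02, -0.114, 0, 0, 0, -0.114, 0, 0, 0, 0, 0, 0, 0, 0, 0, 0, 0, 0],
  aperture=0.06,
)

```text
time: 8.15
position: [0.5019, -0.1985, 0.1299]
tool_rot: [0.594, 0.804, 0.0, 0.001]
ft_force: [-0.5, -0.0, 1.2]
grip_width: 0.0598
grip_force: 0.0
```

Run:
```python
from h import *
delta([.5025,-.2023,.028],np.arctan2(.29,.957))
c=camrig.camera("scene");cv2.imwrite("pics/s4.png",cv2.resize(c["img"][180:300,205:365,::-1],None,fx=5,fy=5,interpolation=cv2.INTER_CUBIC))
```

```text
t 8.15 pos [ 0.5019 -0.1985  0.1299] d_tool [-0.0037 -0.0006  0.1019] F [-0.5 -0.   1.2] grip 0.0598 0.0
turn 0.0034 q6 -0.882 tilt [ 1.4e-03 -5.0e-04 -1.0e+00]
```

View pics/s4.png

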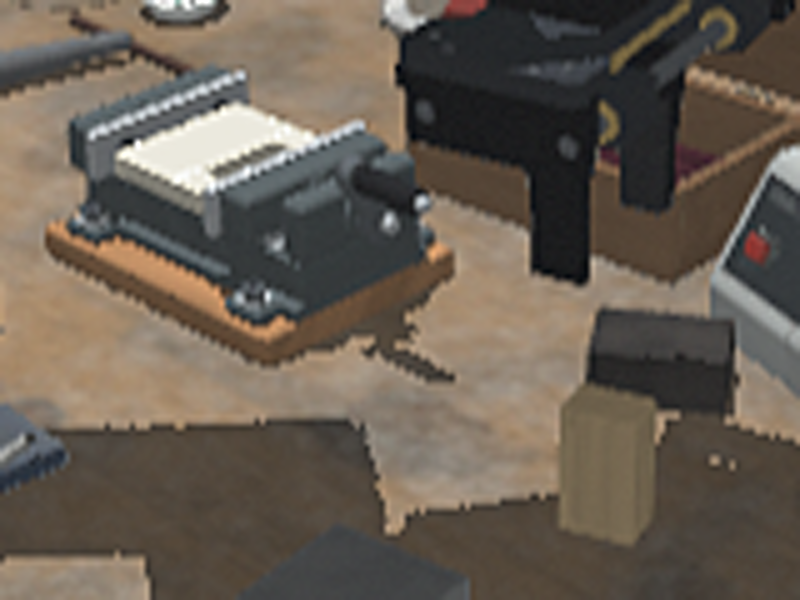

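The jaw has drawn back and the notch is now visible at about (250,160) in the crop. The packing hasn't moved. I'll descend and grip it.

Emit:
nudge_tcp(
  steps=[-0.0037, -0.0006, 0.02, 0.003, 0, 0, 0.03, 0, 0, 0, 0.03, 0, 0, 0, 0.02, 0, 0, 0, 0, 0, 0, 0, 0, 0],
  aperture=0.06,
)

```text
time: 8.7
position: [0.5015, -0.2022, 0.029]
tool_rot: [0.595, 0.804, 0.0, -0.001]
ft_force: [-0.1, -0.7, 0.3]
grip_width: 0.06
grip_force: 0.0
```

Emit:
nudge_tcp(
  steps=[0, 0, 0, 0, 0, 0, 0, 0, 0, 0, 0, 0, 0, 0, 0, 0, 0, 0, 0, 0, 0, 0, 0, 0, 0, 0, 0, 0],
  aperture=0.0,
  grip_force=30,
)

```text
time: 9.28
position: [0.5017, -0.2028, 0.0298]
tool_rot: [0.595, 0.804, 0.0, 0.0]
ft_force: [-0.3, 1.3, 2.9]
grip_width: 0.0249
grip_force: 28.3
```

```bash
python3 -c "
from h import *
delta([.5025,-.2023,.03],np.arctan2(.29,.957))"
```

```text
t 9.28 pos [ 0.5017 -0.2028  0.0298] d_tool [ 0.0003  0.001  -0.0002] F [-0.3  1.3  2.9] grip 0.0249 28.3
turn 0.0016 q6 -0.887 tilt [ 6.e-04 -4.e-04 -1.e+00]
```

Emit:
nudge_tcp(
  steps=[0, 0, 0, 0, 0, 0, -0.02, 0, 0, 0, -0.03, 0, 0, 0, -0.04, 0, 0, 0, -0.035, 0, 0, 0, 0, 0, 0, 0, 0, 0, 0, 0, 0, 0],
  grip_force=30,
)

```text
time: 9.95
position: [0.5008, -0.2023, 0.1539]
tool_rot: [0.595, 0.804, -0.0, -0.001]
ft_force: [0.4, 0.2, -1.5]
grip_width: 0.0246
grip_force: 28.4
```

```bash
sed -i 's/VO=np.array(\[.5337,.0867,0\])/VO=np.array([.5321,.0866,0])/' h.py
```

Run:
```python
from h import *
delta(V(-.026,-.0005,.155),yaw)
c=camrig.camera("scene");cv2.imwrite("pics/s5.png",c["img"][:,:,::-1])
```

```text
t 9.95 pos [ 0.5008 -0.2023  0.1539] d_tool [ 0.2417  0.1089 -0.001 ] F [ 0.4  0.2 -1.5] grip 0.0246 28.4
turn -1.3488 q6 -0.887 tilt [-9.e-04  6.e-04 -1.e+00]
```

Emit:
nudge_tcp(
  steps=[0.0345, 0.01556, 0, 0, 0.0345, 0.01556, 0, 0, 0.0345, 0.01556, 0, 0, 0.0345, 0.01556, 0, 0, 0.0345, 0.01556, 0, 0, 0.0345, 0.01556, 0, 0, 0.0345, 0.01556, 0, 0, 0, 0, 0, 0],
)

```text
time: 10.67
position: [0.5337, 0.0664, 0.1523]
tool_rot: [0.593, 0.805, 0.0, -0.003]
ft_force: [-0.4, -0.5, -0.7]
grip_width: 0.0244
grip_force: 28.4
```

Emit:
nudge_tcp(
  steps=[0, 0, 0, -0.1226, 0, 0, 0, -0.1226, 0, 0, 0, -0.1226, 0, 0, 0, -0.1226, 0, 0, 0, -0.1226, 0, 0, 0, -0.1226, 0, 0, 0, -0.1226, 0, 0, 0, -0.1226, 0, 0, 0, -0.1226, 0, 0, 0, -0.1226, 0, 0, 0, -0.1226, 0, 0, 0, 0, 0, 0, 0, 0, 0, 0, 0, 0],
)

```text
time: 11.83
position: [0.5345, 0.0599, 0.1533]
tool_rot: [-0.035, 0.999, 0.0, -0.001]
ft_force: [-0.3, 0.3, -0.1]
grip_width: 0.0246
grip_force: 28.4
```

Run:
```python
from h import *
delta(V(-.026,-.0005,.11),yaw)
c=camrig.camera("scene");cv2.imwrite("pics/s6.png",c["img"][:,:,::-1])
t=camrig.camera("top");cv2.imwrite("pics/t6.png",t["img"][:,:,::-1])
a=cv2.resize(c["img"][170:270,205:305,::-1],None,fx=6,fy=6,interpolation=cv2.INTER_CUBIC)
cv2.imwrite("pics/v6.png",a)
```

```text
t 11.83 pos [0.5345 0.0599 0.1533] d_tool [-0.0001  0.0008  0.0433] F [-0.3  0.3 -0.1] grip 0.0246 28.4
turn -0.0031 q6 -1.738 tilt [-2.2e-03  2.0e-04 -1.0e+00]
```

View pics/v6.png

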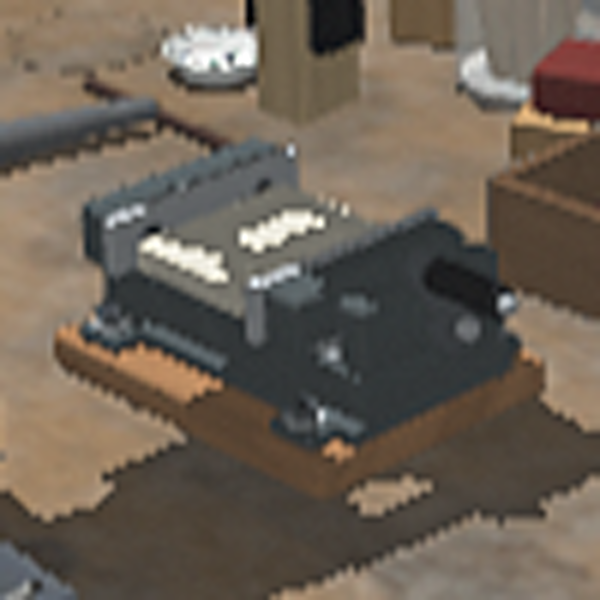

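The packing hangs square with bottom corners at crop (258,112), (300,123) and (360,100). The vise is open with the tile in place. I'll check the in-hand offset numerically.

Run:
```python
from h import *
c=camrig.camera("scene"); t=camrig.camera("top"); o=robot.get_obs(); p=o["position"]; print(p)
f=lambda u,v:((u+.5)/6-.5+205,(v+.5)/6-.5+170)
B=[p+VR.apply([sx*.012,sy*.017,-.030]) for sx,sy in((1,1),(-1,1),(-1,-1))]
for b,m in zip(B,[(258,112),(300,123),(360,100)]):
    u=proj(c,b)[0]; q=at_z(c,*f(*m),b[2]); print("pred crop",((u-[205,170]+.5)*6-.5).round(0),m,"diff in vise",VR.inv().apply(q-b).round(4))
for n,(x,y,z) in dict(fjnear=(.036,.05,.07),mjnear=(-.0425,.05,.07),mjnear46=(-.0425,.05,.05),hornN=(-.029,.0395,.058),tileNL=(.035,.0395,.058),handle_end=(-.15,.016,.0857)).items():
    print(n,((proj(c,V(x,y,z))[0]-[205,170]+.5)*6-.5).round(0))
```

```text
[0.53508274 0.06007853 0.15415025]
pred crop [249. 112.] (258, 112) diff in vise [-0.0026 -0.0023  0.    ]
pred crop [291. 129.] (300, 123) diff in vise [ 0.0018 -0.0062  0.    ]
pred crop [356. 103.] (360, 100) diff in vise [ 0.001  -0.0032  0.    ]
fjnear [105. 228.]
mjnear [238. 288.]
mjnear46 [240. 335.]
hornN [236. 297.]
tileNL [129. 247.]
handle_end [503. 310.]
```

The offsets are the same for the packing and the vise (a camera bias), so relative alignment is good. Lowering in stages.

Emit:
nudge_tcp(
  steps=[0, 0.0006, 0.015, -0.003, 0, 0, 0.02, 0, 0, 0, 0.015, 0, 0, 0, 0.01, 0, 0, 0, 0.006, 0, 0, 0, 0.004, 0, 0, 0, 0, 0, 0, 0, 0, 0],
)

```text
time: 12.7
position: [0.5356, 0.0607, 0.0847]
tool_rot: [-0.038, 0.999, -0.0, 0.0]
ft_force: [-0.1, 0.5, 0.3]
grip_width: 0.0248
grip_force: 28.4
```

```bash
python3 -c "
from h import *
delta(V(-.026,-.0005,.0758),yaw)"
```

```text
t 12.7 pos [0.5356 0.0607 0.0847] d_tool [0.001  0.0001 0.0089] F [-0.1  0.5  0.3] grip 0.0248 28.4
turn 0.0028 q6 -1.742 tilt [ 8.e-04 -1.e-04 -1.e+00]
```

Emit:
nudge_tcp(
  steps=[0.0008, 0, 0.003, 0.002, 0, 0, 0.003, 0, 0, 0, 0.001, 0, 0, 0, 0, 0, 0, 0, 0, 0],
)

```text
time: 13.12
position: [0.5344, 0.0606, 0.0774]
tool_rot: [-0.037, 0.999, -0.0, 0.0]
ft_force: [-0.4, -0.3, -0.4]
grip_width: 0.0248
grip_force: 28.4
```

Emit:
nudge_tcp(
  steps=[0, 0, 0.001, 0, 0, 0, 0.0007, 0, 0, 0, 0, 0, 0, 0, 0, 0],
)

```text
time: 13.45
position: [0.5345, 0.0606, 0.0758]
tool_rot: [-0.037, 0.999, -0.0, 0.0]
ft_force: [-0.5, -0.3, 1.8]
grip_width: 0.0246
grip_force: 28.4
```

The packing is on the bed (Fz about 2 N). Now I'll push toward the fixed jaw in small steps.

Emit:
nudge_tcp(
  steps=[0, 0.001, 0, 0, 0, 0.001, 0, 0, 0, 0, 0, 0, 0, 0, 0, 0],
  grip_force=40,
)

```text
time: 13.78
position: [0.5345, 0.0626, 0.0758]
tool_rot: [-0.037, 0.999, -0.0, 0.0]
ft_force: [0.4, -1.6, 2.2]
grip_width: 0.0245
grip_force: 38.0
```

Emit:
nudge_tcp(
  steps=[0, 0.0007, 0, 0, 0, 0, 0, 0, 0, 0, 0, 0],
  only="pos|ft",
)

```text
position: [0.5345, 0.0632, 0.0758]
ft_force: [-0.4, -2.0, 2.7]
```

Emit:
nudge_tcp(
  steps=[0, 0.0007, 0, 0, 0, 0, 0, 0, 0, 0, 0, 0],
  only="pos|ft",
)

```text
position: [0.5345, 0.0638, 0.0758]
ft_force: [1.0, -3.1, 4.2]
```

Emit:
nudge_tcp(
  steps=[0, 0.0007, 0, 0, 0, 0, 0, 0, 0, 0, 0, 0],
  only="pos|ft",
)

```text
position: [0.5344, 0.064, 0.0758]
ft_force: [0.2, -4.7, 4.1]
```

Emit:
nudge_tcp(
  steps=[0, 0.0005, 0, 0, 0, 0, 0, 0, 0, 0, 0, 0],
  only="pos|ft",
)

```text
position: [0.5343, 0.0641, 0.0758]
ft_force: [0.3, -7.0, 5.8]
```

Emit:
nudge_tcp(
  steps=[0, 0.0005, -0.0004, 0, 0, 0, 0, 0, 0, 0, 0, 0],
  only="pos|ft",
)

```text
position: [0.5336, 0.0647, 0.0758]
ft_force: [-1.0, -6.0, 1.9]
```

Emit:
nudge_tcp(
  steps=[0, 0.0006, 0, 0, 0, 0, 0, 0, 0, 0, 0, 0, 0, 0, 0, 0],
)

```text
time: 15.37
position: [0.5334, 0.0649, 0.0759]
tool_rot: [-0.038, 0.999, -0.001, -0.001]
ft_force: [0.2, -7.8, 2.8]
grip_width: 0.0237
grip_force: 38.8
```

Run:
```python
from h import *
delta(V(-.026,-.0005,.0758),yaw)
o=robot.get_obs(); print(o["moment"].round(2), VR.inv().apply(o["position"]-VO).round(4))
a=[cv2.resize(camrig.camera(n)["img"][y:y+75,x:x+100,::-1],None,fx=4,fy=4,interpolation=cv2.INTER_CUBIC) for n,x,y in(("scene",205,185),("top",150,165))]
cv2.imwrite("pics/f9.png",np.hstack(a))
```

```text
t 15.37 pos [0.5334 0.0649 0.0759] d_tool [-0.0008 -0.0042  0.0001] F [ 0.2 -7.8  2.8] grip 0.0237 38.8
turn 0.0018 q6 -1.73 tilt [-0.0014 -0.0024 -1.    ]
[-1.53  0.13 -0.09] [-0.0218  0.0003  0.0759]
```

View pics/f9.png

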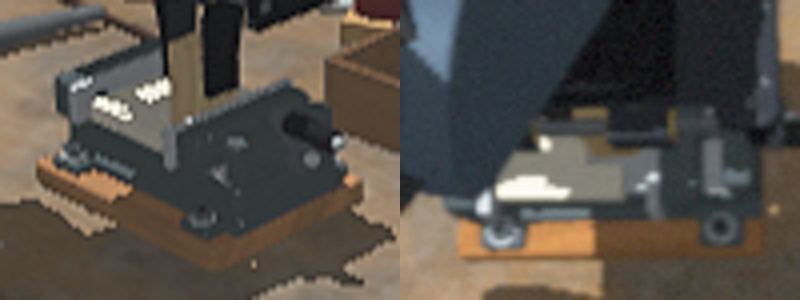

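The picture shows the packing standing in the notch with the jaw clear behind it. The grip width has gone to 23.7 mm, so it sits square, and its x of -21.8 mm matches the flush value of -22. I'll press up to about 12 N.

Emit:
nudge_tcp(
  steps=[0, 0.0005, 0, 0, 0, 0, 0, 0, 0, 0, 0, 0],
  only="pos|ft|rot",
)

```text
position: [0.5334, 0.0649, 0.0759]
tool_rot: [-0.038, 0.999, -0.002, -0.001]
ft_force: [-0.9, -9.9, 2.1]
```

Emit:
nudge_tcp(
  steps=[0, 0.0005, 0, 0, 0, 0, 0, 0, 0, 0, 0, 0, 0, 0, 0, 0, 0, 0, 0, 0],
)

```text
time: 16.13
position: [0.5331, 0.0651, 0.0759]
tool_rot: [-0.038, 0.999, -0.002, -0.001]
ft_force: [-1.6, -10.1, 3.4]
grip_width: 0.0243
grip_force: 40.0
```

Emit:
nudge_tcp(
  steps=[0, 0.0005, 0, 0, 0, 0, 0, 0, 0, 0, 0, 0, 0, 0, 0, 0, 0, 0, 0, 0, 0, 0, 0, 0, 0, 0, 0, 0, 0, 0, 0, 0],
)

```text
time: 16.8
position: [0.5331, 0.0652, 0.0759]
tool_rot: [-0.038, 0.999, -0.002, -0.001]
ft_force: [-1.3, -11.4, 3.4]
grip_width: 0.0239
grip_force: 40.0
```

Emit:
nudge_tcp(
  steps=[0, 0, 0, 0, 0, 0, 0, 0, 0, 0, 0, 0, 0, 0, 0, 0, 0, 0, 0, 0, 0, 0, 0, 0],
  only="pos|ft|width",
)

```text
position: [0.5331, 0.0652, 0.0759]
ft_force: [-0.7, -11.7, 3.7]
grip_width: 0.0239
```

```bash
python3 -c "
from rig import robot, camrig
print(robot.hand_in())"
```

```text
the job is handed in; nothing more can be done
None
```

I wound the crank back two turns, stood the packing in the tile's notch and pressed the tile against the fixed jaw with a steady 11–12 N at the wrist; I handed it in at about 17 s and got no verdict back. Flushness and the crank angle (about 13 rad) come from arm positions and contact force, not a direct reading.

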